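# Prop the tilting tray stand up on its swing-up leg

## Robot

A 6-joint arm with a two-finger parallel gripper is mounted at the origin on a cart in front of the work surface, level with it; the furniture and walls round the work are solid. World frame = base frame: x ahead of the robot, y to its left, z up, the work surface at z = 0. Lengths are in m, angles in degrees, forces in N, time in s.
With the tool pointing down it reaches from about 0.35 to 0.925 m from the base axis. Payload 6.4 kg.
Tool frame: the origin (TCP) lies on the mounting face of the last link; the fingertips stand 173 mm ahead of it and the grasp point (between the pads) lies 155 mm ahead of it; z points along the fingers, y is the line along which they close (so a half turn about z gives the same grasp; the last joint's range is limited). The gripper opens to 85 mm and grips with 20 to 120 N. Pads are 22 mm wide; open, the fingers measure 114 mm over their backs; the gripper's body (76 mm by 85 mm) begins 54 mm behind the grasp point. The pads swing forward as they close: fully open they stand 13 mm farther back than shut.
Start: joints at [57.347, 14.043, 89.255, -0, 76.702, -9.975], TCP at [0.251, 0.6, 0.405] pointing down, gripper open.
Joint ranges: [-179.41, 179.41], [-58.25, 129.5], [7.25, 145.43], [-54.29, 234.29], [11.92, 165.04], [-157.13, 157.13]. Speed limits (degrees/s): [147.25, 147.25, 180, 180, 180, 180].

## Interface

Orientations are given as a 3x3 rotation matrix whose columns are the frame's x, y, z axes.
In Python, from cell import bot, read_camera, job_done gives the robot as it stands (bot), with the cameras as plain functions and the job as plain functions.
- The arm moves only by the shell command python3 nudge.py [FORCE], which reads ROWS from standard input. ROWS is a JSON object whose key "moves" holds a list of rows, 1 to 5 of them, each of 7 numbers: a rotation vector rx, ry, rz in degrees, then dx, dy, dz in m, then the finger opening in m; each row shifts and turns the commanded pose from where the row before left it, along the tool's axes as they then stand; what a row does not reach is not made up. A row lasts 1/12 s, in which the tool goes at most 0.0417 m and 7.16 degrees, less where a joint would pass 70% of its speed; a pose out of reach is approached as far as the arm can. The fingers move at their own pace and stop on an object; FORCE is the grip in N (left out, the last holds). Time passes only in rows, so rows that do not move let the fingers close. It prints the time, the measured TCP pose, the force, the opening and the grip force at its end. Input that does not fit is refused with a message, and nothing moves.
- bot.get_obs(): the state, without advancing time (a new reading comes with each control period).
- read_camera(name): name is "scene" or "top" or "wrist"; returns a dict with "pixels" (480x640x3 uint8, blue, green, red), "camera_matrix" (3x3 intrinsics, pixels), "k1" (the pictures are not rectified: a ray, as slopes to the right and down, at radius r is drawn at 1 + k1 r^2 times it, then the intrinsics apply), "world_from_camera" (4x4, takes a point from camera to world coordinates); the wrist camera has in their place "hand_eye" (4x4, takes a point from camera to tool coordinates, whose origin is the TCP and whose axes are the flange's). Camera axes: x right, y down, z forward; pixel columns grow to the right and rows downward; lengths in m; the calibration is good to about 2 mm. A picture is of the moment at which its call begins: read the wrist's pose just before it. There is no depth.
- job_done(): hands the job in; it is judged then, once.
The state is a dict: "t": time; "joint_pos": joint angles; "qd": joint speeds; "effort": joint torques, N m; "eef_pos": TCP position; "ee_rot": TCP orientation; "ft_force": force on the tool from outside, world axes, zero at the start; "ft_torque": the same for the moment, N m; "finger_gap": finger opening in m; "gripper_force": force on a finger pad.
Only numpy, scipy, OpenCV 4.12 (cv2) and the standard library are available. Lean on these libraries where they do the work, as an engineer would, in place of code of your own. Each camera call takes 0.05 s, during which the arm holds its last target. There are 200 camera calls.

## Task

Prop up the tilting stand so that the tray on its deck stays sloped by itself: take the stand's folded leg by one of its two end grips and swing it up from under the deck, over centre and on towards the robot's side, until it rests on its stop, then let go. Bring the leg onto its stop gently, without letting it snap over or ramming it; the stop is set a little differently every time, so feel for it. Keep the tray on the deck and leave the beaker and the bottles alone.

Things in the scene. Friction and masses are not known exactly. Their poses are not given: they have to be found in the camera images.
- stand: Low grey stand fixed to the bench, base plate 206 x 120 x 8 mm. Origin: centre of its underside, on the bench. x points from its front (robot's side) to the deck's hinge at its rear, y left, z up. In this frame the leg's pivot axis runs along y through x = -45, z = 22 mm, the deck's hinge along y through x = +95, z = 56 mm.
- leg: Steel leg, two arms and a crossbar 80 mm from the pivot. Origin: middle of the pivot axis; z along the leg to the crossbar, y as the stand's. Folded, it lies under the deck pointing to the stand's +x, 73 degrees short of upright. It swings up, then to -x; the crossbar rolls under the deck and lifts it. On its stop it leans 3 to 29 degrees past upright, to -x: how far is set by a hidden screw.
- crossbar (a point): Middle of the crossbar's axis; a 12 mm steel roller turns on it under the deck. Dead centre is about 24 degrees before upright. Before it the leg falls back if let go; from 21 to 13 degrees before upright friction keeps it where it is left; from 8 degrees on the deck drives it over by itself, at up to 4 rad/s if let go. Past upright, over 1 rad/s counts as snapped.
- handle_left (a point): Middle of the grip on the crossbar's left end: black round bar along the stand's y, 16 mm thick, 54 mm long (84 to 138 mm off the stand's middle plane; this point at y = +112 mm), past the side of the deck. Folded, its axis is 45 mm above the bench. It turns with the leg, so it rolls and creeps between tight fingers. Lifting takes up to 15 N here, most at the beginning.
- handle_right (a point): The same grip on the right end (y = -112 mm). Either grip will do.
- stop_block: Fixed grey upright block, 12 x 28 x 62 mm, in a notch of the deck's front edge. Its rear face (x = -70 mm in the stand's frame) stops a screw in the leg, 36 mm from the pivot: a push at the grip arrives 2.2 times as strong. Over 50 N between leg and block counts as rammed. Origin: centre of its underside, 8 mm above the bench.
- deck (a joint): Angle of the deck about its rear hinge: 0 flat, growing as its front rises, at most 0.44 at dead centre, 0.24 to 0.38 when propped. The deck is an aluminium plate 202 x 60 x 8 mm with low rims on its sides and rear, 0.4 to 0.7 kg; it falls back flat if nothing holds it.
- deck_top (a point): Point on the deck's upper face, 70 mm in front of its hinge, on the middle plane; its axes turn with the deck and are the stand's when flat.
- tray: White moulded tray, 76 x 126 x 22 mm, 0.1 kg, lying loose on the deck. Origin: centre of its underside.
- beaker: Glass beaker, 57 mm wide, 70 mm high, upright beside the stand. Origin: centre of its underside.
- bottle: White reagent bottle, 56 mm wide, 106 mm high, upright beside the stand. Origin: centre of its underside.
- dropper: Dark dropper bottle, 33 mm wide, 82 mm high, upright in front of the stand. Origin: centre of its underside.

How it is judged:
By the outcome, as a careful person would: the job done as asked, in the order asked, and still so for the second after the job is handed in, with the robot touching nothing.
It also fails if it takes over 54 s, if anything falls off the work surface, if the arm or the gripper's body presses on something with over 40 N, if the wrist force passes 120 N, or if a joint passes its speed limit or range.

## Working session

There is one attempt and no reset: what is moved stays moved. The work goes in short steps, Python scripts to look and compute and a shell command to move; the robot and the scene stay as the last step left them, time stands still between calls to the robot, and variables do not carry over. Pictures are saved under pics/ and viewed, at most 10 in all, crops included, and the job is handed in when it is done.

```bash
ls; mkdir -p pics; python3 - <<'E'
from cell import bot, read_camera, job_done
import cv2
for n in("scene","top"):
    c=read_camera(n); cv2.imwrite(f"pics/{n}0.png",c["pixels"]); print(n,c["camera_matrix"],c["k1"],c["world_from_camera"])
o=bot.get_obs();print(o)
E
```

```text
cell.py
nudge.py
pics
scene [[528.64397603   0.         311.14896976]
 [  0.         528.64397603 239.66573977]
 [  0.           0.           1.        ]] -0.11385509056993676 [[ 0.74916073 -0.30384275  0.58858966 -0.06364842]
 [-0.66237821 -0.33874629  0.66821109 -0.65795384]
 [-0.00364853 -0.89046647 -0.45503423  0.55019025]
 [ 0.          0.          0.          1.        ]]
top [[448.61981718   0.         314.91429736]
 [  0.         448.61981718 241.93219274]
 [  0.           0.           1.        ]] -0.04879649443413706 [[ 0.0917475  -0.97362365  0.20890044  0.36059738]
 [-0.99577695 -0.09039345  0.01604043  0.03038934]
 [ 0.00326589 -0.20948991 -0.97780535  1.07396863]
 [ 0.          0.          0.          1.        ]]
{'t': 0.1, 'joint_pos': array([ 5.73483859e+01,  1.40795841e+01,  8.93196750e+01, -5.82639566e-05,
        7.67023297e+01, -9.97483353e+00]), 'qd': array([ 0.01718886, -0.13208591, -0.15211169,  0.09194212,  0.0748298 ,
        0.01404694]), 'effort': array([ 1.08105364e-04, -4.30674040e+01, -3.27126968e+01, -8.68986172e-05,
        2.85544331e-03,  2.26189883e-05]), 'eef_pos': array([0.25047027, 0.59957345, 0.4036798 ]), 'ee_rot': array([[-9.22694349e-01,  3.85531096e-01, -9.55783164e-04],
       [ 3.85532159e-01,  9.22693191e-01, -1.49338873e-03],
       [ 3.06146825e-04, -1.74642649e-03, -9.99998428e-01]]), 'ft_force': array([0.34617571, 0.91551542, 0.24370158]), 'ft_torque': array([-0.00258803, -0.01581947, -0.01482613]), 'gripper_force': 0.0, 'finger_gap': 0.08548436188288863}
```

View pics/scene0.png

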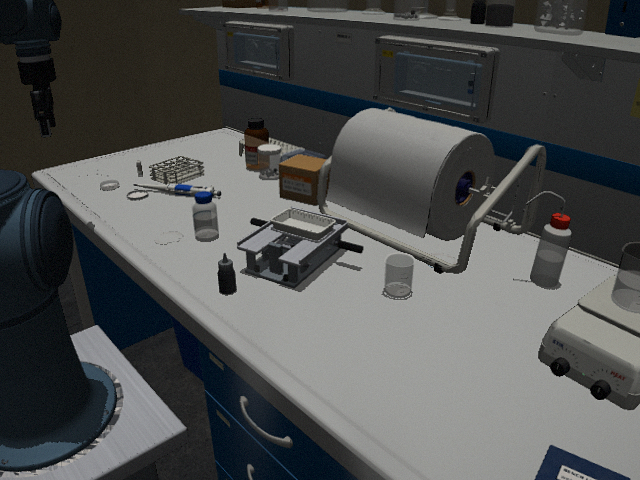

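View pics/top0.png

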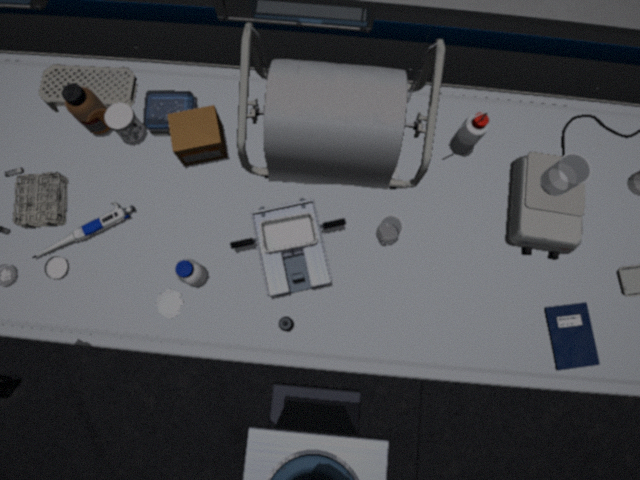

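The top view shows the stand at about (292,247), with the black grips at (242,243) on the left and (334,224) on the right. The beaker is at (389,231), the bottle at (190,271) and the dropper at (286,324). In the scene view the grips are near (258,221) and (350,246).

```bash
cat > h.py <<'E'
import numpy as np, cv2
from cell import bot, read_camera, job_done
def ray(c,uv):
    K,k=c["camera_matrix"],c["k1"]
    p=cv2.undistortPoints(np.array([[uv]],float),K,np.array([k,0,0,0,0.]))[0,0]
    T=c["world_from_camera"]; return T[:3,3],T[:3,:3]@np.r_[p,1]
def plane(c,uv,z):
    o,d=ray(c,uv); return o+d*(z-o[2])/d[2]
def tri(a,b):
    (o,d),(p,e)=a,b
    s=np.linalg.lstsq(np.c_[d,-e],p-o,rcond=None)[0]
    A,B=o+s[0]*d,p+s[1]*e; return (A+B)/2,np.linalg.norm(A-B)
def dark(c,box,th=45):
    x0,y0,x1,y1=box; g=c["pixels"][y0:y1,x0:x1].max(2)
    n,l,s,ce=cv2.connectedComponentsWithStats((g<th).astype(np.uint8))
    i=1+np.argmax(s[1:,4]); return ce[i]+[x0,y0],s[i]+[x0,y0,0,0,0]
E
python3 - <<'E'
from h import *
t=read_camera("top"); s=read_camera("scene")
P={}
for n,bt,bs in(("L",(226,232,258,254),(244,212,268,228)),("R",(320,214,350,236),(336,238,368,256))):
    a,sa=dark(t,bt); b,sb=dark(s,bs); P[n]=plane(t,a,.045)
    print(n,a,sa,b,sb,P[n],plane(s,b,.045),tri(ray(t,a),ray(s,b)))
d=P["L"]-P["R"]; print(np.linalg.norm(d),np.degrees(np.arctan2(-d[0],d[1])))
print("beaker",plane(t,(389,238),0),"bottle base",plane(t,(197,275),0),"cap",plane(t,(184,268),.106),"dropper",plane(t,(286,324),.08),"paper frame",plane(t,(255,170),.02),plane(t,(350,187),.02))
a=cv2.resize(t["pixels"][160:345,160:420],None,fx=3,fy=3,interpolation=cv2.INTER_CUBIC); cv2.imwrite("pics/crop1.png",cv2.convertScaleAbs(a,alpha=1.6))
E
```

```text
L [242.30827068 243.21052632] [231 239  24   9 133] [257.32051282 222.07692308] [251 219  16   8  78] [0.56162781 0.21659299 0.045     ] [0.55724185 0.23003686 0.045     ] (array([0.55595821, 0.21861298, 0.05013755]), np.float64(0.011015943372213084))
R [333.42635659 223.81395349] [323 219  22  11 129] [347.60869565 246.06280193] [336 238  27  15 207] [0.62815099 0.00766434 0.045     ] [0.62639808 0.01235713 0.045     ] (array([0.62592403, 0.00902971, 0.04696398]), np.float64(0.0042339790978732795))
0.2192635728296146 17.661547558742917
beaker [ 0.61671482 -0.1323757   0.        ] bottle base [0.48230872 0.32426992 0.        ] cap [0.48287757 0.32597989 0.106     ] dropper [0.38459423 0.09275316 0.08      ] paper frame [0.7545514  0.21320084 0.02      ] [ 0.73199845 -0.02590151  0.02      ]
```

View pics/crop1.png

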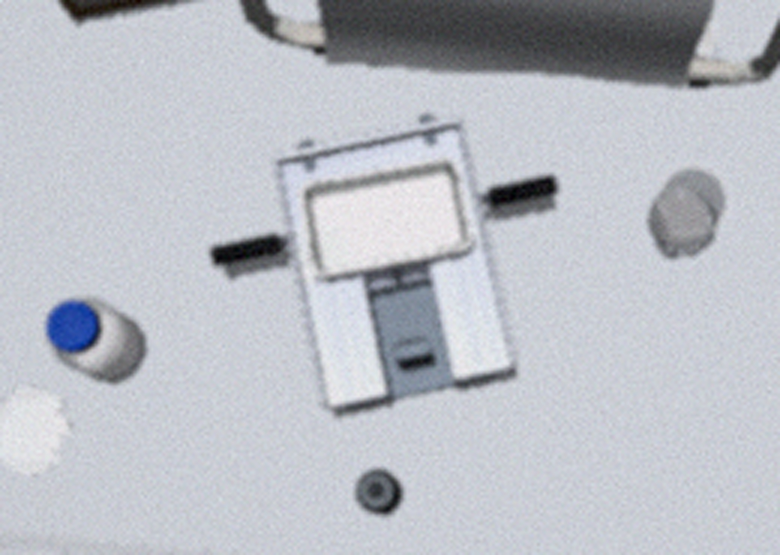

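The stand's yaw comes out at about 17.7°. The right grip is near (0.627, 0.008), and the two grips measure 219 mm apart against 224 mm expected. I'll use the right grip and hover above it.

```bash
echo '{"moves":[[0,0,7.1,0,0,0.004,0.085],[0,0,7.1,0,0,0.004,0.085],[0,0,7.1,0,0,0.004,0.085],[0,0,7.1,0,0,0.004,0.085],[0,0,7.1,0,0,0.004,0.085]]}' | python3 nudge.py 40
echo '{"moves":[[0,0,7.1,0,0,0.004,0.085],[0,0,7.1,0,0,0.004,0.085],[0,0,0,-0.038,0.01,0.002,0.085],[0,0,0,-0.038,0.01,0.002,0.085],[0,0,0,-0.038,0.01,0.002,0.085]]}' | python3 nudge.py
echo '{"moves":[[0,0,0,-0.038,0.01,0.002,0.085],[0,0,0,-0.038,0.01,0.002,0.085],[0,0,0,-0.038,0.01,0.002,0.085],[0,0,0,-0.038,0.01,0.002,0.085],[0,0,0,-0.038,0.01,0.002,0.085]]}' | python3 nudge.py
echo '{"moves":[[0,0,0,-0.038,0.01,0.002,0.085],[0,0,0,-0.038,0.01,0.002,0.085],[0,0,0,-0.038,0.01,0.002,0.085],[0,0,0,-0.038,0.01,0.002,0.085],[0,0,0,-0.038,0.01,0.002,0.085]]}' | python3 nudge.py
echo '{"moves":[[0,0,0,-0.038,0.01,0.002,0.085],[0,0,0,-0.038,0.01,0.002,0.085],[0,0,0,-0.038,0.01,0.002,0.085],[0,0,0,-0.038,0.01,0.002,0.085],[0,0,0,-0.038,0.01,0.002,0.085]]}' | python3 nudge.py
echo '{"moves":[[0,0,0,0,0,0,0.085]]}' | python3 nudge.py
cat >> h.py <<'E'
def wrist(name=None):
    o=bot.get_obs(); c=read_camera("wrist")
    T=np.eye(4); T[:3,:3]=o["ee_rot"]; T[:3,3]=o["eef_pos"]; c["world_from_camera"]=T@c["hand_eye"]
    if name: cv2.imwrite(name,c["pixels"])
    return o,c
E
python3 - <<'E'
from h import *
o,c=wrist("pics/w1.png"); print(o["eef_pos"],o["ee_rot"].round(3))
E
```

```text
t: 0.62
eef_pos: [0.2506, 0.5997, 0.3842]
ee_rot: [[-0.522, 0.853, -0.0], [0.853, 0.522, -0.0], [-0.0, -0.001, -1.0]]
ft_force: [0.2, -0.8, 0.7]
finger_gap: 0.0849
gripper_force: 0.0
t: 1.03
eef_pos: [0.3138, 0.4992, 0.3702]
ee_rot: [[-0.304, 0.953, -0.0], [0.953, 0.304, -0.0], [-0.0, -0.0, -1.0]]
ft_force: [1.1, -0.5, 0.2]
finger_gap: 0.0849
gripper_force: 0.0
t: 1.45
eef_pos: [0.4194, 0.3325, 0.3606]
ee_rot: [[-0.303, 0.953, 0.0], [0.953, 0.303, 0.0], [0.0, 0.0, -1.0]]
ft_force: [0.2, -0.4, 0.1]
finger_gap: 0.085
gripper_force: 0.0
t: 1.87
eef_pos: [0.5247, 0.1664, 0.3506]
ee_rot: [[-0.303, 0.953, 0.0], [0.953, 0.303, 0.0], [0.0, 0.0, -1.0]]
ft_force: [0.2, 0.4, 0.3]
finger_gap: 0.0851
gripper_force: 0.0
t: 2.28
eef_pos: [0.6299, 0.0005, 0.3404]
ee_rot: [[-0.302, 0.953, -0.0], [0.953, 0.302, 0.0], [0.0, -0.0, -1.0]]
ft_force: [-0.4, 0.5, 0.7]
finger_gap: 0.0849
gripper_force: 0.0
t: 2.37
eef_pos: [0.6316, -0.0032, 0.3403]
ee_rot: [[-0.297, 0.955, 0.001], [0.955, 0.297, -0.002], [-0.002, 0.001, -1.0]]
ft_force: [-0.6, -0.2, -0.1]
finger_gap: 0.0853
gripper_force: 0.0
[ 0.63155075 -0.00315854  0.34034681] [[-0.297  0.955  0.001]
 [ 0.955  0.297 -0.002]
 [-0.002  0.001 -1.   ]]
```

View pics/w1.png

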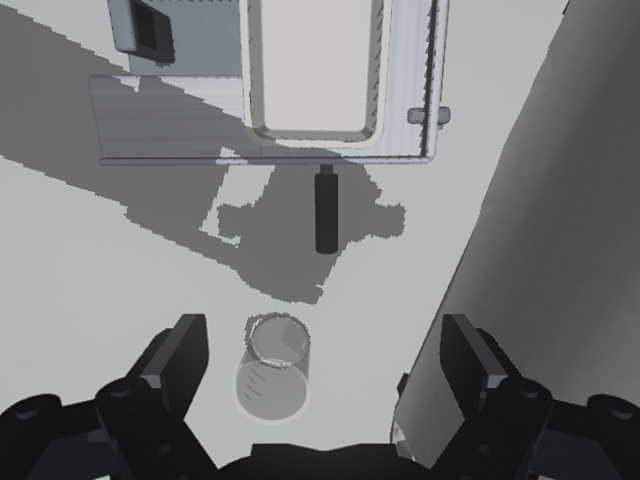

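The wrist picture shows the right grip upright in the frame, from (326,172) to (327,253). The beaker is at about (273,390).

```bash
python3 - <<'E'
from h import *
o,c=wrist()
ce,s=dark(c,(305,168,350,262),75); print(ce,s)
a=plane(c,(s[0]+s[2]/2,s[1]),.05);b=plane(c,(s[0]+s[2]/2,s[1]+s[3]),.05)
p=plane(c,ce,.049); print(a,b,np.linalg.norm(a-b),p)
R=o["ee_rot"]; print("rel in tool",R.T@(p-o["eef_pos"])-[0,0,.155]); print("beaker",plane(c,(270,390),0))
x0=plane(c,(93,77),.06);x1=plane(c,(98,163),.06);print("deck front edge corners",x0,x1,"rear R",plane(c,(435,160),.06), "L-?",np.degrees(np.arctan2(*(plane(c,(435,160),.06)-x1)[[1,0]])))
E
```

```text
[327.10534591 215.16404612] [ 316  170   23   89 1908]
[0.6210708  0.03787123 0.05      ] [ 0.63942387 -0.02032684  0.05      ] 0.061023360103556204 [0.62989276 0.00905468 0.049     ]
rel in tool [0.00956862 0.00250798 0.13619055]
beaker [ 0.63394052 -0.17648869  0.        ]
deck front edge corners [0.47755842 0.04933981 0.06      ] [0.48626827 0.00141499 0.06      ] rear R [0.68131438 0.06450076 0.06      ] L-? 17.923298097348017
```

```bash
echo '{"moves":[[0,0,0,0.001,0.0012,0.03,0.06],[0,0,0,0.001,0.0013,0.03,0.06],[0,0,0,0,0,0.03,0.06],[0,0,0,0,0,0.03,0.06],[0,0,0,0,0,0.02,0.06]]}' | python3 nudge.py
echo '{"moves":[[0,0,0,0,0,0,0.06],[0,0,0,0,0,0,0.06]]}' | python3 nudge.py
python3 - <<'E'
from h import *
o,c=wrist("pics/w2.png"); print(o["eef_pos"])
E
```

```text
t: 2.88
eef_pos: [0.6292, 0.0068, 0.1976]
ee_rot: [[-0.304, 0.953, -0.004], [0.953, 0.304, 0.001], [0.002, -0.004, -1.0]]
ft_force: [0.3, 0.2, -0.4]
finger_gap: 0.0598
gripper_force: 0.0
t: 3.05
eef_pos: [0.6301, 0.0063, 0.1999]
ee_rot: [[-0.304, 0.953, -0.003], [0.953, 0.304, 0.001], [0.001, -0.002, -1.0]]
ft_force: [0.1, 0.0, 0.4]
finger_gap: 0.06
gripper_force: 0.0
[0.63013732 0.00625319 0.19987131]
```

View pics/w2.png

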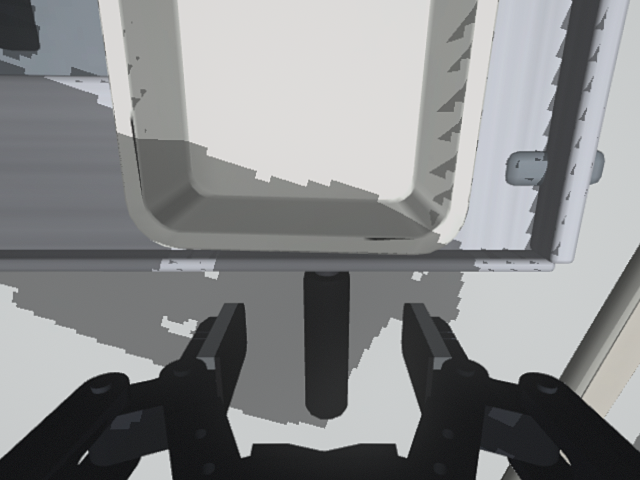

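The bar (columns 304–350, rows 272–415) sits centred between the pads, so I'll close.

```bash
echo '{"moves":[[0,0,0,-0.004,0,0,0.04],[0,0,0,0,0,0,0.01],[0,0,0,0,0,0,0.01],[0,0,0,0,0,0,0.01],[0,0,0,0,0,0,0.01]]}' | python3 nudge.py 50
echo '{"moves":[[0,0,0,0,0,0,0.01],[0,0,0,0,0,0,0.01],[0,0,0,0,0,0,0.01]]}' | python3 nudge.py
python3 - <<'E'
import numpy as np
# arc at 80mm, tool frame turning with the leg about -x_tool: per row phi; print tool displacement of TCP for rigid rotation about pivot
def step(th,phi):
    th,phi=np.radians([th,phi])  # th from upright toward +x ; tool frame pitch a
    return
# pivot in tool coords (leg angle 73, tool down): handle at z=.155; pivot = handle - .08*leg dir
th=np.radians(73); piv=np.array([0,-.08*np.sin(th),.155+.08*np.cos(th)]) # y tool=+x stand, z tool = down
from scipy.spatial.transform import Rotation as R
for a in(3,4,5):
    Q=R.from_rotvec([-np.radians(a),0,0]).as_matrix(); print(a,piv-Q@piv)
E
```

```text
t: 3.52
eef_pos: [0.6325, 0.0009, 0.2023]
ee_rot: [[-0.303, 0.953, 0.0], [0.953, 0.303, -0.001], [-0.001, 0.0, -1.0]]
ft_force: [-4.6, -1.5, 7.3]
finger_gap: 0.0142
gripper_force: 48.6
t: 3.77
eef_pos: [0.6325, 0.0009, 0.2023]
ee_rot: [[-0.303, 0.953, 0.0], [0.953, 0.303, -0.001], [-0.001, 0.0, -1.0]]
ft_force: [-3.1, -1.4, 6.4]
finger_gap: 0.0141
gripper_force: 48.6
3 [ 0.         -0.00944104 -0.00375945]
4 [ 0.         -0.0126302  -0.00490213]
5 [ 0.         -0.01583881 -0.00598897]
```

```bash
echo '{"moves":[[-3,0,0,0,-0.00944,-0.00376,0.01],[-3,0,0,0,-0.00944,-0.00376,0.01],[-3,0,0,0,-0.00944,-0.00376,0.01],[-3,0,0,0,-0.00944,-0.00376,0.01],[-3,0,0,0,-0.00944,-0.00376,0.01]]}' | python3 nudge.py
cat >> h.py <<'E'
def st():
    o=bot.get_obs(); R=o["ee_rot"]; g=o["eef_pos"]+R@[0,0,.155]
    X=np.array([.953,.303,0]); piv=np.array([.630,.006,.045])-X*.0765; d=g-np.r_[piv[:2],.022]
    print("t",o["t"],"pitch",np.degrees(np.arctan2(R[:,2]@X,-R[2,2])).round(1),"leg",np.degrees(np.arctan2(d@X,d[2])).round(1),"r",np.hypot(d@X,d[2]).round(4),"y",(d@[-.303,.953,0]).round(4),"F stand",np.round([o["ft_force"]@X,o["ft_force"]@[-.303,.953,0],o["ft_force"][2]],1),"gap",o["finger_gap"].round(4),"jp",o["joint_pos"].round(0))
E
python3 -c "from h import *;st()"
```

```text
t: 4.18
eef_pos: [0.5856, -0.0139, 0.2147]
ee_rot: [[-0.302, 0.92, 0.251], [0.953, 0.292, 0.078], [-0.001, 0.262, -0.965]]
ft_force: [3.7, 1.2, -3.8]
finger_gap: 0.0143
gripper_force: 49.8Traceback (most recent call last):
  File "<string>", line 1, in <module>
    from h import *;st()
                    ~~^^
  File "h.py", line 25, in st
    print("t",o["t"],"pitch",np.degrees(np.arctan2(R[:,2]@X,-R[2,2])).round(1),"leg",np.degrees(np.arctan2(d@X,d[2])).round(1),"r",np.hypot(d@X,d[2]).round(4),"y",(d@[-.303,.953,0]).round(4),"F stand",np.round([o["ft_force"]@X,o["ft_force"]@[-.303,.953,0],o["ft_force"][2]],1),"gap",o["finger_gap"].round(4),"jp",o["joint_pos"].round(0))
                                                                                                                                                                                                                                                                                           ^^^^^^^^^^^^^^^^^^^^^
AttributeError: 'float' object has no attribute 'round'
```

```bash
sed -i 's/o\["finger_gap"\].round(4)/round(float(o["finger_gap"]),4)/' h.py
python3 - <<'E'
from h import *
st(); s=read_camera("scene")["pixels"][140:320,180:440]
_,w=wrist(); w=cv2.resize(w["pixels"],(400,300))
a=cv2.resize(s,(390,270)); b=np.zeros((300,790,3),np.uint8); b[:270,:390]=cv2.convertScaleAbs(a,alpha=1.5); b[:,390:]=w; cv2.imwrite("pics/m1.png",b)
E
```

```text
t 4.1833 pitch 15.2 leg 57.9 r 0.0812 y -0.0058 F stand [ 3.9  0.1 -3.8] gap 0.0143 jp [-14.  18. 107.  12.  42. -39.]
```

View pics/m1.png

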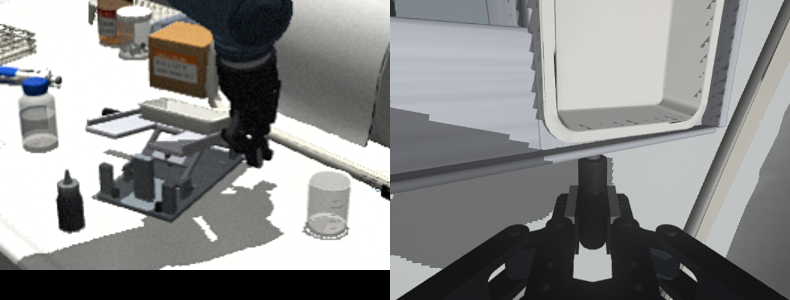

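The picture shows the bar in the fingers and the deck rising with the tray on it. I'll continue.

```bash
echo '{"moves":[[-3,0,0,0,-0.00944,-0.00376,0.01],[-3,0,0,0,-0.00944,-0.00376,0.01],[-3,0,0,0,-0.00944,-0.00376,0.01],[-3,0,0,0,-0.00944,-0.00376,0.01],[-3,0,0,0,-0.00944,-0.00376,0.01]]}' | python3 nudge.py
python3 -c "from h import *;st()"
```

```text
t: 4.7
eef_pos: [0.5374, -0.0293, 0.2154]
ee_rot: [[-0.303, 0.824, 0.479], [0.953, 0.262, 0.151], [-0.001, 0.502, -0.865]]
ft_force: [1.5, 0.7, -1.0]
finger_gap: 0.0142
gripper_force: 50.4
t 4.7 pitch 30.1 leg 43.0 r 0.0811 y -0.0058 F stand [ 1.7  0.2 -1. ] gap 0.0142 jp [-18.  11. 117.  34.  31. -61.]
```

```bash
cat > plan.py <<'E'
import sys,numpy as np
# plan.py leg pitch dleg dpitch n : rows for TCP (stand x,z plane), tool y/z components
l,a,dl,da,n=map(float,sys.argv[1:])
f=lambda l:.081*np.array([np.sin(np.radians(l)),np.cos(np.radians(l))])
ax=lambda a:(np.array([np.cos(np.radians(a)),np.sin(np.radians(a))]),np.array([np.sin(np.radians(a)),-np.cos(np.radians(a))])) # tool y,z in (x,z)
for i in range(int(n)):
    p=f(l)-.155*ax(a)[1]; q=f(l+dl)-.155*ax(a+da)[1]; d=q-p
    print("%.1f leg->%.1f: rx %.1f dy %.5f dz %.5f"%(a,l+dl,-da,d@ax(a)[0],d@ax(a)[1])); l+=dl;a+=da
E
python3 plan.py 43 30 -3 1.5 9
```

```text
30.0 leg->40.0: rx -1.5 dy -0.00540 dz -0.00397
31.5 leg->37.0: rx -1.5 dy -0.00551 dz -0.00393
33.0 leg->34.0: rx -1.5 dy -0.00561 dz -0.00389
34.5 leg->31.0: rx -1.5 dy -0.00571 dz -0.00385
36.0 leg->28.0: rx -1.5 dy -0.00582 dz -0.00381
37.5 leg->25.0: rx -1.5 dy -0.00592 dz -0.00376
39.0 leg->22.0: rx -1.5 dy -0.00602 dz -0.00371
40.5 leg->19.0: rx -1.5 dy -0.00611 dz -0.00366
42.0 leg->16.0: rx -1.5 dy -0.00621 dz -0.00360
```

```bash
echo '{"moves":[[-1.5,0,0,0,-0.0054,-0.00397,0.01],[-1.5,0,0,0,-0.0055,-0.00393,0.01],[-1.5,0,0,0,-0.0056,-0.0039,0.01],[-1.5,0,0,0,-0.0057,-0.00385,0.01]]}' | python3 nudge.py
python3 -c "from h import *;st()"
echo '{"moves":[[-1.5,0,0,0,-0.0058,-0.0038,0.01],[-1.5,0,0,0,-0.0059,-0.00376,0.01],[-1.5,0,0,0,-0.006,-0.0037,0.01]]}' | python3 nudge.py
python3 -c "from h import *;st()"
```

```text
t: 5.03
eef_pos: [0.512, -0.0374, 0.2169]
ee_rot: [[-0.302, 0.77, 0.562], [0.953, 0.245, 0.178], [-0.001, 0.589, -0.808]]
ft_force: [5.1, -0.3, -4.5]
finger_gap: 0.0142
gripper_force: 49.5
t 5.0333 pitch 36.1 leg 31.2 r 0.0815 y -0.0058 F stand [ 4.7 -1.9 -4.5] gap 0.0142 jp [-20.   7. 121.  47.  30. -75.]
t: 5.28
eef_pos: [0.4922, -0.0438, 0.2153]
ee_rot: [[-0.302, 0.723, 0.621], [0.953, 0.23, 0.196], [-0.001, 0.651, -0.759]]
ft_force: [6.2, 0.6, -5.7]
finger_gap: 0.0142
gripper_force: 48.9
t 5.2833 pitch 40.6 leg 22.3 r 0.0818 y -0.0058 F stand [ 6.1 -1.3 -5.7] gap 0.0142 jp [-22.   5. 125.  58.  30. -87.]
```

```bash
sed -i 's/\.081\*/.0815*/' plan.py; python3 plan.py 22.3 40.6 -2 0 10; python3 plan.py 2.3 40.6 -1 0 32 | awk 'NR%4==1'
```

```text
40.6 leg->20.3: rx -0.0 dy -0.00134 dz -0.00251
40.6 leg->18.3: rx -0.0 dy -0.00143 dz -0.00246
40.6 leg->16.3: rx -0.0 dy -0.00151 dz -0.00241
40.6 leg->14.3: rx -0.0 dy -0.00159 dz -0.00236
40.6 leg->12.3: rx -0.0 dy -0.00168 dz -0.00230
40.6 leg->10.3: rx -0.0 dy -0.00176 dz -0.00224
40.6 leg->8.3: rx -0.0 dy -0.00183 dz -0.00218
40.6 leg->6.3: rx -0.0 dy -0.00191 dz -0.00211
40.6 leg->4.3: rx -0.0 dy -0.00198 dz -0.00204
40.6 leg->2.3: rx -0.0 dy -0.00205 dz -0.00197
40.6 leg->1.3: rx -0.0 dy -0.00105 dz -0.00096
40.6 leg->-2.7: rx -0.0 dy -0.00111 dz -0.00088
40.6 leg->-6.7: rx -0.0 dy -0.00117 dz -0.00080
40.6 leg->-10.7: rx -0.0 dy -0.00123 dz -0.00072
40.6 leg->-14.7: rx -0.0 dy -0.00127 dz -0.00063
40.6 leg->-18.7: rx -0.0 dy -0.00132 dz -0.00054
40.6 leg->-22.7: rx -0.0 dy -0.00135 dz -0.00045
40.6 leg->-26.7: rx -0.0 dy -0.00138 dz -0.00035
```

```bash
python3 plan.py 22.3 40.6 -1.8 1.8 3
```

```text
40.6 leg->20.5: rx -1.8 dy -0.00607 dz -0.00218
42.4 leg->18.7: rx -1.8 dy -0.00607 dz -0.00218
44.2 leg->16.9: rx -1.8 dy -0.00607 dz -0.00218
```

```bash
echo '{"moves":[[-1.8,0,0,0,-0.00607,-0.00218,0.01],[-1.8,0,0,0,-0.00607,-0.00218,0.01],[-1.8,0,0,0,-0.00607,-0.00218,0.01],[0,0,0,0,0,0,0.01],[0,0,0,0,0,0,0.01]]}' | python3 nudge.py
python3 -c "from h import *;st()"
echo '{"moves":[[0,0,0,0,0,0,0.01],[0,0,0,0,0,0,0.01],[0,0,0,0,0,0,0.01]]}' | python3 nudge.py 20
python3 - <<'E'
from h import *
st(); t=read_camera("top")
# crossbar angle from top view: left grip dark blob
ce,s=dark(t,(222,225,262,290)); print(ce,s,plane(t,ce,.1))
E
```

```text
t: 5.7
eef_pos: [0.4753, -0.0492, 0.2079]
ee_rot: [[-0.302, 0.662, 0.685], [0.953, 0.21, 0.217], [-0.0, 0.719, -0.695]]
ft_force: [3.9, -0.8, -3.3]
finger_gap: 0.0143
gripper_force: 49.5
t 5.7 pitch 46.0 leg 16.9 r 0.0817 y -0.0058 F stand [ 3.4 -2.  -3.3] gap 0.0143 jp [ -24.    4.  128.   71.   31. -101.]
t: 5.95
eef_pos: [0.4754, -0.0491, 0.2079]
ee_rot: [[-0.302, 0.662, 0.685], [0.953, 0.211, 0.217], [-0.001, 0.719, -0.695]]
ft_force: [6.0, -1.1, -1.2]
finger_gap: 0.0143
gripper_force: 49.5
t 5.95 pitch 46.0 leg 17.0 r 0.0817 y -0.0058 F stand [ 5.4 -2.8 -1.2] gap 0.0143 jp [ -24.    4.  128.   71.   30. -101.]
[242.23966942 259.95867769] [231 256  24   9 121] [0.51343127 0.20206922 0.1       ]
```

```bash
echo '{"moves":[[-1,0,0,0,-0.0034,-0.0012,0.01],[0,0,0,0,0,0,0.024],[0,0,0,0,0,0,0.024],[0,0,0,0,0,0,0.024],[0,0,0,0,0,0,0.024]]}' | python3 nudge.py 
python3 - <<'E'
from h import *
st(); t=read_camera("top")
ce,s=dark(t,(222,225,262,290)); print(ce,s,plane(t,ce,.1))
_,w=wrist("pics/w3.png")
E
```

```text
t: 6.42
eef_pos: [0.4714, -0.0495, 0.2053]
ee_rot: [[-0.304, 0.652, 0.695], [0.953, 0.207, 0.222], [0.0, 0.73, -0.684]]
ft_force: [0.7, 0.4, -0.2]
finger_gap: 0.0236
gripper_force: 0.0
t 6.4167 pitch 46.9 leg 15.6 r 0.0803 y -0.0048 F stand [ 0.7  0.2 -0.2] gap 0.0236 jp [ -25.    4.  128.   74.   31. -103.]
[242.19008264 260.61983471] [231 257  24   9 121] [0.51195513 0.20199369 0.1       ]
```

View pics/w3.png

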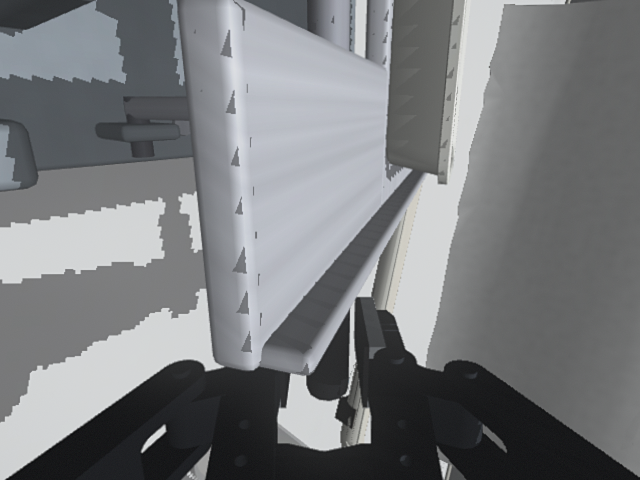

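The leg holds by itself: the wrist force is about 0 and the left grip stayed at (242,260). Now I'll re-orient the open fingers around the bar to pitch −10°.

```bash
echo '{"moves":[[0,0,0,0,0,0,0.05],[0,0,0,0,0,0,0.05],[7,0,0,0,0.01889,0.00116,0.05],[7,0,0,0,0.01889,0.00116,0.05],[7,0,0,0,0.01889,0.00116,0.05]]}' | python3 nudge.py
echo '{"moves":[[7,0,0,0,0.01889,0.00116,0.05],[7,0,0,0,0.01889,0.00116,0.05],[7,0,0,0,0.01889,0.00116,0.05],[7,0,0,0,0.01889,0.00116,0.05],[7,0,0,0,0.01889,0.00116,0.05]]}' | python3 nudge.py
echo '{"moves":[[0,0,0,0,0,0,0.05],[0,0,0,0,0,0,0.05]]}' | python3 nudge.py
python3 - <<'E'
from h import *
st(); t=read_camera("top")
ce,s=dark(t,(222,225,262,290)); print(ce)
_,w=wrist("pics/w4.png")
E
```

```text
t: 6.93
eef_pos: [0.4972, -0.0406, 0.2268]
ee_rot: [[-0.314, 0.791, 0.525], [0.949, 0.253, 0.186], [0.014, 0.557, -0.83]]
ft_force: [-1.0, -1.0, -0.3]
finger_gap: 0.0501
gripper_force: 0.0
t: 7.35
eef_pos: [0.5783, -0.0139, 0.2543]
ee_rot: [[-0.318, 0.948, 0.01], [0.948, 0.317, 0.02], [0.016, 0.016, -1.0]]
ft_force: [0.4, 0.6, -0.8]
finger_gap: 0.0498
gripper_force: 0.0
t: 7.52
eef_pos: [0.5777, -0.0138, 0.2529]
ee_rot: [[-0.32, 0.947, 0.016], [0.947, 0.319, 0.025], [0.018, 0.023, -1.0]]
ft_force: [-0.3, 0.2, -0.4]
finger_gap: 0.0501
gripper_force: 0.0
t 7.5167 pitch 1.3 leg 17.6 r 0.0797 y -0.0002 F stand [-0.2  0.3 -0.4] gap 0.0501 jp [-13.  15. 105.   2.  59. -32.]
[242.16806723 260.59663866]
```

View pics/w4.png

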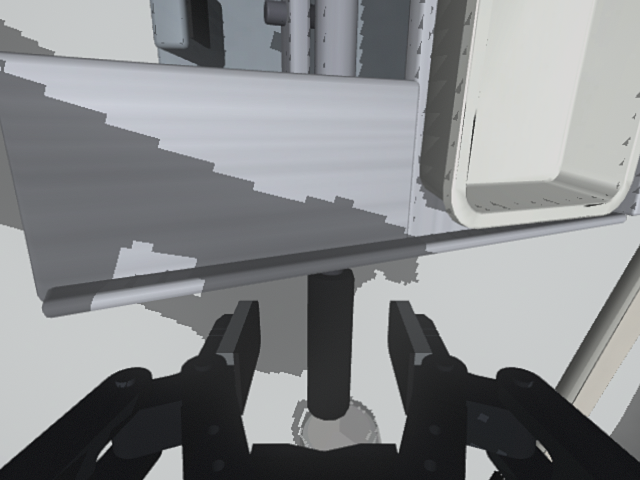

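The bar is still between the pads (columns 308–352) and the tray is on the deck. I'll make a small orientation correction and shift outward, then grip.

```bash
echo '{"moves":[[0,-1,1,-0.0025,0.001,0,0.05],[7,0,0,0,0.01889,0.00116,0.05],[0,0,0,0,0,0,0.05],[0,0,0,0,0,0,0.01],[0,0,0,0,0,0,0.01]]}' | python3 nudge.py 50
echo '{"moves":[[0,0,0,0,0,0,0.01],[0,0,0,0,0,0,0.01],[0,0,0,0,0,0,0.01]]}' | python3 nudge.py
python3 - <<'E'
from h import *
st(); t=read_camera("top")
ce,s=dark(t,(222,225,262,290)); print(ce)
E
```

```text
t: 8.03
eef_pos: [0.5961, -0.0108, 0.2521]
ee_rot: [[-0.301, 0.949, -0.096], [0.954, 0.3, -0.029], [0.002, -0.1, -0.995]]
ft_force: [0.3, 0.6, -0.4]
finger_gap: 0.0271
gripper_force: 0.0
t: 8.28
eef_pos: [0.5965, -0.0106, 0.2525]
ee_rot: [[-0.301, 0.949, -0.097], [0.954, 0.3, -0.03], [0.001, -0.101, -0.995]]
ft_force: [-1.2, 0.5, 0.6]
finger_gap: 0.0144
gripper_force: 48.7
t 8.2833 pitch -5.8 leg 17.3 r 0.0799 y -0.0055 F stand [-1.   0.8  0.6] gap 0.0144 jp [-12.  18. 101.  -3.  65. -28.]
[242.33333333 260.95833333]
```

```bash
sed -i 's/\.0815\*/.0800*/' plan.py; for a in 2 1 .5; do python3 plan.py 17.2 -5.8 -$a $a 1; done
echo '{"moves":[[-2,0,0,0,-0.008,-0.001,0.01],[-2,0,0,0,-0.008,-0.001,0.01],[-2,0,0,0,-0.008,-0.001,0.01]]}' | python3 nudge.py ; python3 -c "from h import *;st()"
```

```text
-5.8 leg->15.2: rx -2.0 dy -0.00816 dz -0.00041
-5.8 leg->16.2: rx -1.0 dy -0.00408 dz -0.00024
-5.8 leg->16.7: rx -0.5 dy -0.00204 dz -0.00013
t: 8.58
eef_pos: [0.5733, -0.0179, 0.2555]
ee_rot: [[-0.302, 0.953, 0.002], [0.953, 0.302, 0.002], [0.001, 0.002, -1.0]]
ft_force: [0.5, -2.5, -9.1]
finger_gap: 0.0147
gripper_force: 48.7
t 8.5833 pitch 0.1 leg 11.2 r 0.08 y -0.0055 F stand [-0.3 -2.6 -9.1] gap 0.0147 jp [-13.  14. 106.   0.  60. -31.]
```

```bash
echo '{"moves":[[-2,0,0,0,-0.00816,0.0001,0.01],[-2,0,0,0,-0.00816,0.0001,0.01],[-2,0,0,0,-0.00816,0.0001,0.01]]}' | python3 nudge.py; python3 -c "from h import *;st()"
echo '{"moves":[[-1,0,0,0,-0.00408,-0.00024,0.01],[-1,0,0,0,-0.00408,-0.00024,0.01],[-1,0,0,0,-0.00408,-0.00024,0.01],[-1,0,0,0,-0.00408,-0.00024,0.01]]}' | python3 nudge.py; python3 -c "from h import *;st()"
```

```text
t: 8.83
eef_pos: [0.5503, -0.0252, 0.2554]
ee_rot: [[-0.302, 0.948, 0.103], [0.953, 0.3, 0.033], [0.001, 0.108, -0.994]]
ft_force: [-0.8, 0.0, 0.5]
finger_gap: 0.0141
gripper_force: 49.8
t 8.8333 pitch 6.2 leg 5.7 r 0.0797 y -0.0055 F stand [-0.7  0.2  0.5] gap 0.0141 jp [-15.  11. 110.   4.  54. -35.]
t: 9.17
eef_pos: [0.5351, -0.0301, 0.2542]
ee_rot: [[-0.302, 0.938, 0.168], [0.953, 0.297, 0.054], [0.001, 0.177, -0.984]]
ft_force: [-1.3, -1.7, -2.1]
finger_gap: 0.0142
gripper_force: 49.6
t 9.1667 pitch 10.2 leg 1.9 r 0.0797 y -0.0055 F stand [-1.7 -1.3 -2.1] gap 0.0142 jp [-16.   8. 113.   7.  50. -38.]
```

```bash
echo '{"moves":[[-1,0,0,0,-0.00408,-0.0002,0.01],[-0.5,0,0,0,-0.00204,-0.0001,0.01],[-0.5,0,0,0,-0.00204,-0.0001,0.01],[-0.5,0,0,0,-0.00204,-0.0001,0.01]]}' | python3 nudge.py>/dev/null; python3 -c "from h import *;st()"
```

```text
t 9.5 pitch 12.7 leg -0.5 r 0.0797 y -0.0055 F stand [-1.7 -0.2 -1.3] gap 0.0144 jp [-17.   7. 115.  10.  48. -41.]
```

```bash
echo '{"moves":[[-0.5,0,0,0,-0.00204,-0.0001,0.01],[-0.5,0,0,0,-0.00204,-0.0001,0.01],[-0.5,0,0,0,-0.00204,-0.0001,0.01]]}' | python3 nudge.py>/dev/null; python3 -c "from h import *;st()"
```

```text
t 9.75 pitch 14.2 leg -1.9 r 0.0797 y -0.0055 F stand [-3.6 -0.8 -1.2] gap 0.0146 jp [-18.   6. 116.  11.  47. -42.]
```

```bash
echo '{"moves":[[-0.5,0,0,0,-0.00204,-0.0001,0.01],[-0.5,0,0,0,-0.00204,-0.0001,0.01],[-0.5,0,0,0,-0.00204,-0.0001,0.01]]}' | python3 nudge.py>/dev/null; python3 -c "from h import *;st()"
```

```text
t 10.0 pitch 15.7 leg -3.4 r 0.0796 y -0.0055 F stand [-3.5 -0.2 -1.1] gap 0.0146 jp [-18.   5. 117.  13.  45. -44.]
```

```bash
echo '{"moves":[[-0.5,0,0,0,-0.00204,-0.0001,0.01],[-0.5,0,0,0,-0.00204,-0.0001,0.01],[-0.5,0,0,0,-0.00204,-0.0001,0.01]]}' | python3 nudge.py>/dev/null; python3 -c "from h import *;st()"
```

```text
t 10.25 pitch 17.2 leg -4.8 r 0.0796 y -0.0055 F stand [-2.5  0.6  1. ] gap 0.0146 jp [-19.   5. 118.  15.  44. -46.]
```

```bash
echo '{"moves":[[-0.5,0,0,0,-0.00204,-0.0002,0.01],[-0.5,0,0,0,-0.00204,-0.0002,0.01],[-0.5,0,0,0,-0.00204,-0.0002,0.01]]}' | python3 nudge.py>/dev/null; python3 -c "from h import *;st()"
```

```text
t 10.5 pitch 18.7 leg -6.4 r 0.0796 y -0.0055 F stand [-1.7 -0.9 -2.4] gap 0.0141 jp [-19.   4. 119.  17.  43. -48.]
```

```bash
echo '{"moves":[[-0.5,0,0,0,-0.00204,-0.0001,0.01],[-0.5,0,0,0,-0.00204,-0.0001,0.01],[-0.5,0,0,0,-0.00204,-0.0001,0.01]]}' | python3 nudge.py>/dev/null; python3 -c "from h import *;st()"
```

```text
t 10.75 pitch 20.2 leg -7.9 r 0.0796 y -0.0055 F stand [-2.5  0.2 -1.8] gap 0.0145 jp [-20.   3. 121.  19.  42. -50.]
```

```bash
echo '{"moves":[[-0.5,0,0,0,-0.00204,-0.0001,0.01],[-0.5,0,0,0,-0.00204,-0.0001,0.01],[-0.5,0,0,0,-0.00204,-0.0001,0.01]]}' | python3 nudge.py>/dev/null; python3 -c "from h import *;st()"
```

```text
t 11.0 pitch 21.7 leg -9.4 r 0.0795 y -0.0055 F stand [-3.2  0.1  0.6] gap 0.0145 jp [-20.   2. 122.  21.  40. -52.]
```

```bash
echo '{"moves":[[-0.5,0,0,0,-0.00204,-0.0001,0.01],[-0.5,0,0,0,-0.00204,-0.0001,0.01],[-0.5,0,0,0,-0.00204,-0.0001,0.01]]}' | python3 nudge.py>/dev/null; python3 -c "from h import *;st()"
```

```text
t 11.25 pitch 23.2 leg -10.9 r 0.0795 y -0.0056 F stand [-3.6  1.3  3.4] gap 0.0143 jp [-21.   2. 123.  23.  39. -54.]
```

```bash
echo '{"moves":[[-0.5,0,0,0,-0.00204,-0.0003,0.01],[-0.5,0,0,0,-0.00204,-0.0003,0.01],[-0.5,0,0,0,-0.00204,-0.0003,0.01]]}' | python3 nudge.py>/dev/null; python3 -c "from h import *;st()"
```

```text
t 11.5 pitch 24.7 leg -12.6 r 0.0796 y -0.0055 F stand [-1.6 -0.4 -3.4] gap 0.0144 jp [-22.   1. 124.  25.  38. -57.]
```

```bash
echo '{"moves":[[-0.5,0,0,0,-0.00204,-0.0001,0.01],[-0.5,0,0,0,-0.00204,-0.0001,0.01],[-0.5,0,0,0,-0.00204,-0.0001,0.01]]}' | python3 nudge.py>/dev/null; python3 -c "from h import *;st()"
```

```text
t 11.75 pitch 26.2 leg -14.1 r 0.0795 y -0.0055 F stand [-2.4 -0.1 -2.3] gap 0.0143 jp [-22.   1. 125.  28.  37. -60.]
```

```bash
echo '{"moves":[[-0.5,0,0,0,-0.00204,-0.0001,0.01],[-0.5,0,0,0,-0.00204,-0.0001,0.01],[-0.5,0,0,0,-0.00204,-0.0001,0.01]]}' | python3 nudge.py>/dev/null; python3 -c "from h import *;st()"
```

```text
t 12.0 pitch 27.7 leg -15.6 r 0.0795 y -0.0055 F stand [-2.5  0.1 -2.4] gap 0.0143 jp [-23.   0. 126.  31.  37. -63.]
```

```bash
echo '{"moves":[[-0.5,0,0,0,-0.00204,-0.0001,0.01],[-0.5,0,0,0,-0.00204,-0.0001,0.01],[-0.5,0,0,0,-0.00204,-0.0001,0.01]]}' | python3 nudge.py>/dev/null; python3 -c "from h import *;st()"
```

```text
t 12.25 pitch 29.2 leg -17.0 r 0.0795 y -0.0055 F stand [-2.6  0.6 -1.3] gap 0.0145 jp [-24.  -0. 127.  33.  36. -66.]
```

```bash
echo '{"moves":[[-0.5,0,0,0,-0.00204,-0.0001,0.01],[-0.5,0,0,0,-0.00204,-0.0001,0.01],[-0.5,0,0,0,-0.00204,-0.0001,0.01]]}' | python3 nudge.py>/dev/null; python3 -c "from h import *;st()"
```

```text
t 12.5 pitch 30.7 leg -18.5 r 0.0794 y -0.0056 F stand [-2.9  0.8  0.4] gap 0.0147 jp [-24.  -1. 128.  37.  35. -69.]
```

```bash
echo '{"moves":[[-0.5,0,0,0,-0.00204,-0.0002,0.01],[-0.5,0,0,0,-0.00204,-0.0002,0.01],[-0.5,0,0,0,-0.00204,-0.0002,0.01]]}' | python3 nudge.py>/dev/null; python3 -c "from h import *;st()"
```

```text
t 12.75 pitch 32.2 leg -20.1 r 0.0795 y -0.0056 F stand [-2.1 -0.7 -3.4] gap 0.0144 jp [-25.  -1. 129.  40.  34. -72.]
```

```bash
echo '{"moves":[[-0.5,0,0,0,-0.00204,-0.0001,0.01],[-0.5,0,0,0,-0.00204,-0.0001,0.01],[-0.5,0,0,0,-0.00204,-0.0001,0.01]]}' | python3 nudge.py>/dev/null; python3 -c "from h import *;st()"
```

```text
t 13.0 pitch 33.7 leg -21.6 r 0.0794 y -0.0056 F stand [-2.5  0.5 -0.6] gap 0.0142 jp [-26.  -2. 129.  43.  34. -76.]
```

```bash
echo '{"moves":[[-0.5,0,0,0,-0.00204,-0.0001,0.01],[-0.5,0,0,0,-0.00204,-0.0001,0.01],[-0.5,0,0,0,-0.00204,-0.0001,0.01]]}' | python3 nudge.py>/dev/null; python3 -c "from h import *;st()"
```

```text
t 13.25 pitch 35.3 leg -22.8 r 0.0795 y -0.0056 F stand [ 1.8  2.  -2. ] gap 0.0141 jp [-26.  -2. 130.  46.  34. -79.]
```

The force changed sign, so this may be the stop. I'll probe with single rows.

```bash
echo '{"moves":[[-0.5,0,0,0,-0.00204,-0.0001,0.01],[0,0,0,0,0,0,0.01]]}' | python3 nudge.py>/dev/null; python3 -c "from h import *;st()"
```

```text
t 13.4167 pitch 35.7 leg -23.3 r 0.0794 y -0.0056 F stand [ 0.   1.9 -3.7] gap 0.0141 jp [-27.  -2. 131.  48.  34. -81.]
```

```bash
echo '{"moves":[[-0.5,0,0,0,-0.00204,-0.0001,0.01],[0,0,0,0,0,0,0.01]]}' | python3 nudge.py>/dev/null; python3 -c "from h import *;st()"
```

```text
t 13.5833 pitch 36.2 leg -24.0 r 0.0793 y -0.0056 F stand [-0.6  1.6 -0.9] gap 0.0141 jp [-27.  -2. 131.  49.  33. -82.]
```

```bash
echo '{"moves":[[-0.5,0,0,0,-0.00204,-0.0001,0.01],[-0.5,0,0,0,-0.00204,-0.0001,0.01],[0,0,0,0,0,0,0.01]]}' | python3 nudge.py>/dev/null; python3 -c "from h import *;st()"
```

```text
t 13.8333 pitch 37.3 leg -24.7 r 0.0793 y -0.0057 F stand [ 6.4  1.7 -2.7] gap 0.0145 jp [-27.  -2. 132.  51.  33. -84.]
```

```bash
echo '{"moves":[[-0.5,0,0,0,-0.00204,-0.0001,0.01],[0,0,0,0,0,0,0.01]]}' | python3 nudge.py>/dev/null; python3 - <<'E'
from h import *
st(); t=read_camera("top")
ce,s=dark(t,(220,255,264,310)); p=plane(t,ce,.095); print(ce,s,p)
d=(p-np.array([.5616,.2166,.095]))@[.953,.303,0]; print("lean",np.degrees(np.arcsin((.0765+d)/.08)))
E
```

```text
t 14.0 pitch 37.8 leg -25.0 r 0.0793 y -0.0056 F stand [ 9.2  2.6 -3.4] gap 0.0143 jp [-28.  -2. 132.  52.  33. -86.]
[247.4609375 286.8828125] [236 283  24   9 128] [0.45598679 0.18412416 0.095     ]
lean -25.14240609817136
```

The force climbs about 3 N per 0.7 mm at a lean of about 25°, and the top view agrees, so the leg is on its stop. I'll ease off slightly and release.

```bash
echo '{"moves":[[0,0,0,0,0.001,0,0.01],[0,0,0,0,0,0,0.024],[0,0,0,0,0,0,0.024],[0,0,0,0,0,0,0.024],[0,0,0,0,0,0,0.024]]}' | python3 nudge.py 20 >/dev/null; python3 -c "from h import *;st()"
echo '{"moves":[[0,0,0,0,0,0,0.05],[0,0,0,0,0,0,0.05],[0,0,0,0,0,0,0.05]]}' | python3 nudge.py>/dev/null;  python3 - <<'E'
from h import *
st(); t=read_camera("top")
ce,s=dark(t,(220,255,264,310)); print(ce)
wrist("pics/w5.png")
E
```

```text
t 14.4667 pitch 37.7 leg -24.8 r 0.0794 y -0.0057 F stand [ 0.1 -0.2  0.2] gap 0.0242 jp [-28.  -2. 132.  52.  33. -85.]
t 14.7167 pitch 37.7 leg -24.9 r 0.0793 y -0.0056 F stand [-0.6  0.4 -0.5] gap 0.05 jp [-28.  -2. 132.  52.  33. -85.]
[247.2983871  285.54032258]
```

View pics/w5.png

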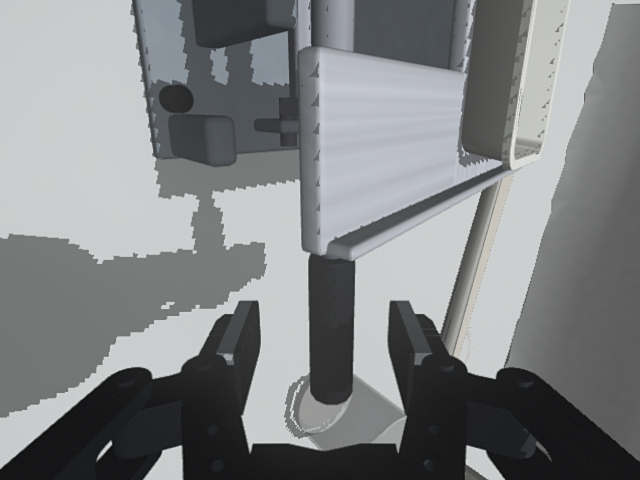

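The bar is free between the pads at (331,330) with no force on the wrist. The deck is propped and the tray is on it. I'll retract.

```bash
echo '{"moves":[[0,0,0,0,0,-0.02,0.05],[0,0,0,0,0,-0.03,0.06],[0,0,0,0,0,-0.04,0.06],[0,0,0,-0.01,0,-0.04,0.06],[0,0,0,-0.02,0,-0.03,0.06]]}' | python3 nudge.py|grep force
echo '{"moves":[[0,0,0,0,0,0,0.06],[0,0,0,0,0,0,0.06]]}' | python3 nudge.py
python3 - <<'E'
from h import *
t=read_camera("top"); print(dark(t,(220,255,264,310))[0])
s=read_camera("scene")["pixels"][140:320,180:440]
b=np.hstack([cv2.resize(s,(390,270)),cv2.resize(t["pixels"][170:340,180:425],(389,270))]); cv2.imwrite("pics/m2.png",cv2.convertScaleAbs(b,alpha=1.5))
E
echo '{"moves":[[0,0,0,0,0,0,0.06],[0,0,0,0,0,0,0.06],[0,0,0,0,0,0,0.06],[0,0,0,0,0,0,0.06],[0,0,0,0,0,0,0.06]]}' | python3 nudge.py|grep force
python3 -c "
from h import *
print(dark(read_camera('top'),(220,255,264,310))[0])"
```

```text
ft_force: [1.0, -1.4, 0.2]
gripper_force: 0.0
t: 15.4
eef_pos: [0.3524, -0.1205, 0.3451]
ee_rot: [[-0.298, 0.754, 0.586], [0.954, 0.238, 0.18], [-0.003, 0.613, -0.79]]
ft_force: [-0.2, -0.2, -0.4]
finger_gap: 0.0602
gripper_force: 0.0
[247.26190476 285.58730159]
ft_force: [0.0, 0.1, 0.4]
gripper_force: 0.0
[247.11290323 285.57258065]
```

View pics/m2.png

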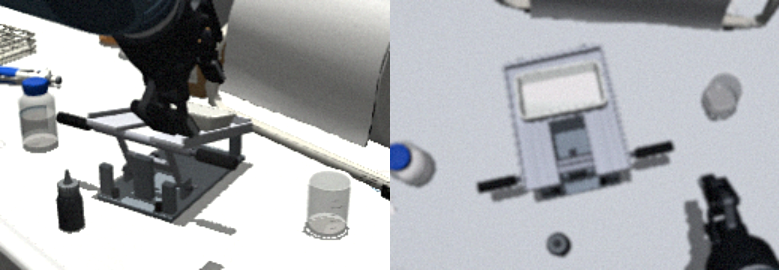

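The leg leans on its stop with the deck sloped and the tray on it. The beaker, bottle and dropper are untouched, and the left grip stays at (247,285.6).

```bash
python3 -c "
from cell import bot, read_camera, job_done
print(job_done())"
```

```text
the job is handed in; nothing more can be done
None
```

I swung the leg over centre by its right-hand grip, brought it gently onto its stop (about 23–25° past upright) and let go; the deck held its slope with the tray on it, the beaker and bottles were untouched, and I handed the job in at about 16 s.

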